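# Reset the seed mill: burrs to touch, back three clicks

### The job

Set the grind of the seed mill: turn its adjustment ring clockwise (seen from above) until you feel the burrs touch, without forcing them together, then back it off three clicks, let go and leave it there. Leave the other things on the table where they are.

Things in the scene. Friction and masses are not known exactly. Their poses are not given: they have to be found in the camera images.
- mill_axis (a point): Seed mill: beech box fixed to the table, 210 x 130 mm, 105 mm high, steel top plate. On the plate, 108 mm from the ring's axis along the mill's +x, a funnel 60 mm wide, 26 mm high; crank on the +y side; all lower than the finger bar. This point: on the vertical axis of the adjustment ring, at the plate's top, 105 mm above the table. x, y: the mill's level axes, z up.
- ring_grip (a point): Finger bar of the adjustment ring: upright straight steel bar across the ring's middle, 60 mm long, 14 mm thick, 30 mm high; its top is 150 mm above the table. This point: on the ring's axis at the bar's centre, 30 mm above the plate. x along the bar, y across its thickness, z up; turns with the ring. Clockwise from above closes the burrs, counter-clockwise opens them.
- ring: The adjustment ring: dark ribbed steel collar, 84 mm across, 15 mm high, lying on the plate; origin on its axis at the plate's top, x along the bar, z up. It clicks every 20 degrees (0.349 rad): a click takes up to about 0.15 N m, and let go near a click the ring settles into it. It starts 4 to 7 clicks open. The touch is exactly at a click position.
- burr_upper_at (a point): Top of the upper burr's stem, inside the ring, out of sight; z up, its yaw is arbitrary. Level with mill_axis when the burrs touch and 0.1 mm higher per click: too little to be told from measured poses. The ring's yaw at touch differs by up to 35 degrees either way between mills and nothing shows it: it must be felt.
- burr_lower_at (a point): Top of the lower burr's stem, out of sight, level with mill_axis when unloaded; z up. Once the burrs touch the ring is stopped springily: torque rises 5 N m per rad of further turning. 0.25 to 0.4 N m is a sure touch; beyond 0.7 N m the burrs are damaged. The stem sinks 0.057 mm per N m, too little to be told from measured poses.
- pumpkin_mid (a point): Bystander: a small orange pumpkin, 136 mm across, 110 mm high with its stalk; this point is on its axis, 47 mm up.
- jar_mid (a point): Bystander: a glass jar with a steel lid, 70 mm across, 110 mm high; this point is at its centre.
- bowl_mid (a point): Bystander: a steel bowl, 140 mm across, 60 mm high; this point is on its axis, 30 mm up.

How it is judged:
By the outcome, as a careful person would: the job done as asked, in the order asked, and still so for the second after the job is handed in, with the robot touching nothing.
It also fails if it takes over 72 s, if anything falls off the work surface, if the arm or the gripper's body presses on something with over 40 N, if the wrist force passes 120 N, or if a joint passes its speed limit or range.

### The arm

A 6-joint arm with a two-finger parallel gripper is mounted at the origin on the work surface. World frame = base frame: x ahead of the robot, y to its left, z up, the work surface at z = 0. Lengths are in m, angles in rad, forces in N, time in s.
With the tool pointing down it reaches from about 0.3 to 0.775 m from the base axis. Payload 14.6 kg.
Tool frame: the origin (TCP) lies midway between the tips of the shut fingers; the grasp point (between the pads) lies 19 mm behind it (ctrl.hold_point_z is the distance from the TCP to the grasp point, in m); z points along the fingers, x is the direction in which the jaws open and shut, and the axes are right-handed (so a half turn about z gives the same grasp; the last joint's range is limited). The gripper opens to 94 mm and grips with 3 to 60 N. Pads are 16 mm wide; open, the fingers measure 119 mm over their backs; the gripper's body (75 mm by 177 mm) begins 78 mm behind the grasp point.
Start: joints at [1.234, 0.3, 1.521, -0, 1.321, -0.067], TCP at [0.147, 0.53, 0.205] pointing down, gripper open.
Joint ranges: [-3.03, 3.03], [-0.79, 2.21], [0.23, 2.52], [-1.04, 4.18], [0, 3.07], [-2.55, 2.55]. Speed limits (rad/s): [2.22, 2.22, 2.57, 3.14, 3.14, 3.14].

### API

Orientations are given as [roll, pitch, yaw] about the fixed x, y, z axes, in that order (R = Rz(yaw) Ry(pitch) Rx(roll)).
In Python, from station import ctrl, viewer, ticket, nets gives the robot as it stands.
- The arm moves only by the tool carry_out, never from a script. Its argument "commands" is one flat list of numbers, 7 for each row, row after row: the closure, from -1 (fully open) to 1 (shut), so that 0 is half open, then the shift along the world's x, y, z in cm, then the turn, a rotation vector about the world's x, y, z in rad. In form: [gripper, tx, ty, tz, ax, ay, az, gripper, tx, ty, tz, ax, ay, az, ...]. A call has 1 to 12 rows; each row is the pose to reach, as a shift and turn from the pose measured when the call began; what a row does not reach only later rows make up. A row lasts 1/12 s, in which the tool goes at most 41.7 mm and 7.16 degrees, less where a joint would pass 70% of its speed; a pose out of reach is approached as far as the arm can. A call with a gripper value outside its range is refused whole. The fingers move at their own pace and stop on an object; "force" is the grip in N (left out, the last holds). Time passes only in rows, so rows that repeat a pose let the fingers close. It gives the time, the measured TCP pose, the force and the opening at its end, in the units of the state.
- ctrl.get_obs(): the state, without advancing time (a new reading comes with each control period).
- viewer.camera(name): name is "side" or "top"; returns (picture, depth): 420x560x3 uint8, blue, green, red; 420x560 float32, m along the optical axis (not along the pixel's ray), 0 where there is no reading.
- viewer.camera_info(name): a dict with "fx", "fy", "cx", "cy" (pixels), "D" ([k1, k2, p1, p2, k3] as OpenCV has them; the pictures are not rectified), "R" (3x3) and "t" (3): a world point X has camera coordinates R X + t. Camera axes: x right, y down, z forward; pixel columns grow to the right and rows downward; lengths in m; the calibration is good to about 2 mm. A picture is of the moment at which its call begins. camera_info takes no time and is no camera call.
- ticket.hand_in(): hands the job in, once; it reports no verdict.
Trained networks look in the newest picture that a camera, given by its name, has taken for a name from the list of things; names that differ only in an ending like _2 or _b are one class to them, and where a whole thing is asked for, a point or a joint stands for the part that bears it (a point fixed in the world has none). Each returns a list of dicts, best first, with "confidence" (0 to 1); they miss things now and then, are a little off and sometimes report something else, mostly with a low value. They report only what shows in the picture. A call takes as long as a camera call.
- nets.silhouettes(camera, thing): "region" (420x560 bool, what is visible of it) and "extent" ([left, top, right, bottom] in pixels, round what is visible of it).
The state is a dict: "time_s": time; "qpos": joint angles; "joint_vel": joint speeds; "tau": joint torques, N m; "ee_pos": TCP position; "eef_rot": TCP orientation; "force": force on the tool from outside, world axes, zero at the start; "moment": the same for the moment, N m; "grip_width": finger opening in m.
Only numpy, scipy, OpenCV 4.12 (cv2) and the standard library are available. Lean on these libraries where they do the work, as an engineer would, in place of code of your own. Each camera call takes 0.05 s, during which the arm holds its last target. There are 200 camera calls.

## Working session

There is one attempt and no reset: what is moved stays moved. The work goes in short steps, Python scripts to look and compute and a tool call to move; the robot and the scene stay as the last step left them, time stands still between calls to the robot, and variables do not carry over. Pictures are saved under pics/ and viewed, about 8 in all and at most 12, crops included, and the job is handed in when it is done.

Besides the shell and the picture viewer there is one more tool, called after "Request:" as name(argument=value, ...) on one line, values as JSON. carry_out: Moves the arm, as the interface text tells. Its arguments: {"type":"object","properties":{"commands":{"type":"array","items":{"type":"number"}},"force":{"type":"number"}},"required":["commands"]}

```bash
mkdir -p pics; cat > h.py <<'E'
import numpy as np, cv2
from station import ctrl, viewer, ticket, nets
def world(cam, uv, d):
    i=viewer.camera_info(cam); K=np.array([[i['fx'],0,i['cx']],[0,i['fy'],i['cy']],[0,0,1.]])
    n=cv2.undistortPoints(np.array(uv,float).reshape(-1,1,2),K,np.array(i['D'],float))[:,0]
    d=np.array(d,float).reshape(-1,1)
    return (np.hstack([n*d,d])-np.array(i['t']))@np.array(i['R'])
def cloud(cam, depth, mask):
    v,u=np.nonzero(mask&(depth>0)); return world(cam,np.c_[u,v],depth[v,u])
E
python3 - <<'E'
from h import *
o=ctrl.get_obs(); print({k:np.round(v,3) for k,v in o.items()}, ctrl.hold_point_z)
ims=[]
for c in ("top","side"):
    p,d=viewer.camera(c); cv2.imwrite(f'pics/{c}0.png',p)
    for n in ("ring_grip","ring","pumpkin_mid","jar_mid","bowl_mid"):
        for r in nets.silhouettes(c,n)[:1]:
            P=cloud(c,d,r['region']); print(c,n,round(r['confidence'],2),r['extent'],np.round(np.median(P,0),3) if len(P) else '')
            if n in('ring','ring_grip') and len(P):
                Q=P[(P[:,2]>.14)&(P[:,2]<.158)]
                if len(Q)>5:
                    x,l,_=None,None,None
                    m=Q.mean(0); w,V=np.linalg.eigh(np.cov(Q[:,:2].T)); print(' bar',len(Q),m.round(4),'yaw',np.arctan2(V[1,1],V[0,1]).round(3),np.sqrt(w*12).round(4), cv2.minAreaRect((Q[:,:2]*1000).astype(np.float32)))
E
```

```text
{'time_s': np.float64(0.0), 'qpos': array([ 1.234,  0.3  ,  1.522, -0.   ,  1.321, -0.067]), 'joint_vel': array([ 0.   , -0.   , -0.   ,  0.001,  0.   , -0.001]), 'tau': array([ 0.0000e+00, -5.3182e+01, -3.5274e+01,  7.1000e-02,  2.4000e-02,
       -0.0000e+00]), 'ee_pos': array([0.147, 0.53 , 0.205]), 'eef_rot': array([-3.142e+00,  1.000e-03,  1.301e+00]), 'force': array([ 0.063, -0.084, -0.251]), 'moment': array([-0.045,  0.004, -0.023]), 'grip_width': np.float64(0.094)} 0.0188
top ring_grip 0.9 [230.1, 188.6, 268.8, 218.5] [0.531 0.051 0.121]
 bar 160 [0.5322 0.0502 0.1489] yaw 1.099 [0.0146 0.0599] ((532.8800659179688, 50.420196533203125), (59.24518966674805, 14.450065612792969), 62.802940368652344)
top ring 0.8 [236.7, 186.9, 267.6, 221.8] [0.53 0.05 0.12]
 bar 160 [0.5322 0.0502 0.1489] yaw 1.099 [0.0146 0.0599] ((532.8800659179688, 50.420196533203125), (59.24518966674805, 14.450065612792969), 62.802940368652344)
top pumpkin_mid 0.66 [109.5, 207.4, 160.3, 257.7] [0.46  0.353 0.086]
top jar_mid 0.82 [379.7, 226.3, 419.7, 258.6] [ 0.448 -0.312  0.108]
top bowl_mid 0.79 [387.6, 163.2, 434.5, 215.0] [ 0.603 -0.369  0.025]
side ring_grip 0.71 [260.5, 178.8, 297.8, 209.7] [0.532 0.037 0.121]
 bar 139 [0.5316 0.0441 0.1486] yaw 1.085 [0.0145 0.0633] ((532.7457885742188, 49.1513786315918), (60.8404655456543, 13.945066452026367), 63.097686767578125)
side ring 0.75 [261.8, 173.4, 294.4, 207.0] [0.531 0.037 0.121]
 bar 137 [0.5313 0.0437 0.1486] yaw 1.088 [0.0146 0.0623] ((532.7457885742188, 49.1513786315918), (60.8404655456543, 13.945066452026367), 63.097686767578125)
side pumpkin_mid 0.74 [214.1, 130.7, 265.8, 168.9] [0.463 0.325 0.077]
side jar_mid 0.79 [242.7, 338.1, 287.8, 401.4] [ 0.451 -0.343  0.099]
side bowl_mid 0.79 [311.3, 339.0, 395.5, 418.8] [ 0.603 -0.346  0.026]
```

```bash
ls; python3 -c "
import cv2,numpy as np
a=cv2.imread('pics/top0.png');b=cv2.imread('pics/side0.png');cv2.imwrite('pics/both.png',cv2.resize(np.vstack([a,b]),(440*1,660))[:,:] if 0 else cv2.resize(np.hstack([a,b]),(800,300)))"
```

```text
h.py
pics
```

View pics/top0.png

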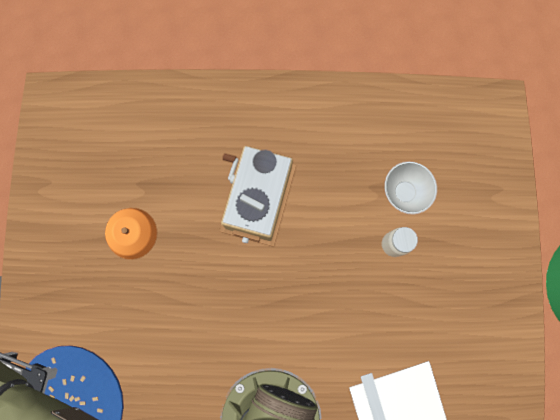

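View pics/side0.png

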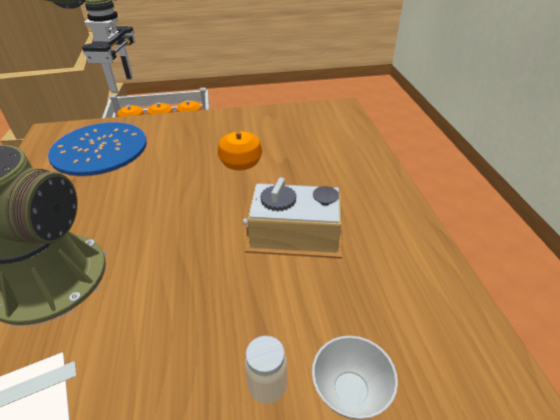

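The top picture shows the ring bar at about (252, 201), with the funnel at (264, 161) and the crank at (230, 160). The pumpkin (130, 233), jar (403, 240) and bowl (411, 188) are all well clear. Both cameras agree on the bar: (0.533, 0.050), yaw about 1.10.

To leave the last joint enough range for clockwise turning, I'll approach with tool yaw about 2.61 (q6 ≈ -2.52).

Request:
carry_out(commands=[-1, 38.6, -48, 0, 0, 0, 1.3, -1, 38.6, -48, 0, 0, 0, 1.3, -1, 38.6, -48, 0, 0, 0, 1.3, -1, 38.6, -48, 0, 0, 0, 1.3, -1, 38.6, -48, 0, 0, 0, 1.3, -1, 38.6, -48, 0, 0, 0, 1.3, -1, 38.6, -48, 0, 0, 0, 1.3, -1, 38.6, -48, 0, 0, 0, 1.3, -1, 38.6, -48, 0, 0, 0, 1.3, -1, 38.6, -48, 0, 0, 0, 1.3, -1, 38.6, -48, 0, 0, 0, 1.3, -1, 38.6, -48, 0, 0, 0, 1.3])

```text
time_s: 1.6
ee_pos: [0.4253, 0.185, 0.2058]
eef_rot: [3.141, 0.0, 2.606]
force: [-0.2, 0.7, -0.5]
grip_width: 0.0941
```

Request:
carry_out(commands=[-1, 10.75, -13.5, 0, 0, 0, 0, -1, 10.75, -13.5, 0, 0, 0, 0, -1, 10.75, -13.5, 0, 0, 0, 0, -1, 10.75, -13.5, 0, 0, 0, 0, -1, 10.75, -13.5, 0, 0, 0, 0, -1, 10.75, -13.5, 0, 0, 0, 0, -1, 10.75, -13.5, 0, 0, 0, 0])

```text
time_s: 2.18
ee_pos: [0.5321, 0.0567, 0.2055]
eef_rot: [-3.136, 0.004, 2.597]
force: [-0.3, 0.2, -0.1]
grip_width: 0.0942
```

```bash
python3 - <<'E'
from h import *
o=ctrl.get_obs(); print({k:np.round(o[k],4) for k in('time_s','qpos','ee_pos','eef_rot','force','moment')})
p,d=viewer.camera("side"); cv2.imwrite('pics/side1.png',cv2.resize(p[120:260,190:390],None,fx=3,fy=3))
E
```

```text
{'time_s': np.float64(2.1833), 'qpos': array([ 0.0411,  0.2671,  1.563 , -0.0068,  1.3116, -2.5542]), 'ee_pos': array([0.5321, 0.0567, 0.2055]), 'eef_rot': array([-3.1361,  0.0036,  2.5971]), 'force': array([-0.2688,  0.1752, -0.121 ]), 'moment': array([ 0.0913,  0.0053, -0.042 ])}
```

View pics/side1.png

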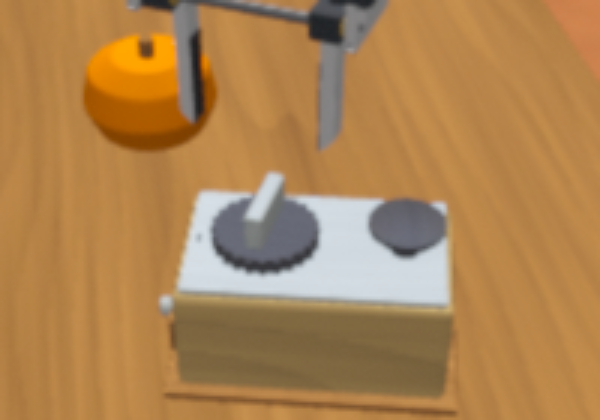

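The open fingers straddle the bar's direction, above and short of it in this oblique view, and nothing is in the way. q6 is right at its limit, so I'll turn back a little and then descend.

Request:
carry_out(commands=[-1, 0.06, -0.65, 0, 0, 0, -0.07, -1, 0.06, -0.65, 0, 0, 0, -0.07, -1, 0.06, -0.65, -3, 0, 0, -0.07, -1, 0.06, -0.65, -5, 0, 0, -0.07, -1, 0.06, -0.65, -6, 0, 0, -0.07, -1, 0.06, -0.65, -6, 0, 0, -0.07, -1, 0.06, -0.65, -6, 0, 0, -0.07])

```text
time_s: 2.82
ee_pos: [0.5325, 0.0513, 0.1463]
eef_rot: [-3.136, 0.004, 2.53]
force: [0.1, -0.3, 0.4]
grip_width: 0.0939
```

```bash
cat > s.py <<'E'
from h import *
o=ctrl.get_obs(); print({k:np.round(o[k],4).tolist() for k in('time_s','qpos','ee_pos','eef_rot','force','moment','grip_width')})
E
python3 s.py
```

```text
{'time_s': 2.8167, 'qpos': [0.0309, 0.3231, 1.634, -0.0071, 1.1844, -2.4962], 'ee_pos': [0.5325, 0.0513, 0.1463], 'eef_rot': [-3.1364, 0.004, 2.5297], 'force': [0.0568, -0.2857, 0.3772], 'moment': [0.0641, 0.0062, 0.0153], 'grip_width': 0.0939}
```

Request:
carry_out(commands=[-1, 0.04, -0.1, -2.1, 0, 0, 0, -1, 0.04, -0.1, -2.1, 0, 0, 0, -1, 0.04, -0.1, -2.1, 0, 0, 0, -1, 0.04, -0.1, -2.1, 0, 0, 0], force=30)

```text
time_s: 3.15
ee_pos: [0.5334, 0.0505, 0.1268]
eef_rot: [-3.137, 0.005, 2.53]
force: [-0.2, -0.1, 0.7]
grip_width: 0.0939
```

Request:
carry_out(commands=[1, 0, 0, 0, 0, 0, 0, 1, 0, 0, 0, 0, 0, 0, 1, 0, 0, 0, 0, 0, 0, 1, 0, 0, 0, 0, 0, 0, 1, 0, 0, 0, 0, 0, 0, 1, 0, 0, 0, 0, 0, 0, 1, 0, 0, 0, 0, 0, 0, 1, 0, 0, 0, 0, 0, 0, 1, 0, 0, 0, 0, 0, 0, 1, 0, 0, 0, 0, 0, 0, 1, 0, 0, 0, 0, 0, 0, 1, 0, 0, 0, 0, 0, 0], force=30)

```text
time_s: 4.15
ee_pos: [0.5334, 0.0505, 0.1268]
eef_rot: [-3.137, 0.005, 2.53]
force: [0.4, 0.1, 0.3]
grip_width: 0.0173
```

```bash
python3 s.py
```

```text
{'time_s': 4.15, 'qpos': [0.0292, 0.3463, 1.6522, -0.0071, 1.1416, -2.4979], 'ee_pos': [0.5334, 0.0505, 0.1268], 'eef_rot': [-3.1373, 0.0051, 2.5301], 'force': [0.3769, 0.1133, 0.2865], 'moment': [0.075, 0.0099, -0.0186], 'grip_width': 0.0173}
```

Request:
carry_out(commands=[1, 0, 0, 0, 0, 0, 0, 1, 0, 0, 0, 0, 0, 0, 1, 0, 0, 0, 0, 0, 0, 1, 0, 0, 0, 0, 0, 0, 1, 0, 0, 0, 0, 0, 0, 1, 0, 0, 0, 0, 0, 0])

```text
time_s: 4.65
ee_pos: [0.5333, 0.0505, 0.1268]
eef_rot: [-3.137, 0.005, 2.53]
force: [-1.1, 1.0, 0.5]
grip_width: 0.0152
```

```bash
python3 s.py
```

```text
{'time_s': 4.65, 'qpos': [0.0293, 0.3462, 1.6523, -0.007, 1.1416, -2.4978], 'ee_pos': [0.5333, 0.0505, 0.1268], 'eef_rot': [-3.1373, 0.005, 2.53], 'force': [-1.0588, 1.0213, 0.4706], 'moment': [0.396, 0.3886, 0.1555], 'grip_width': 0.0152}
```

Request:
carry_out(commands=[1, 0, 0, 0, 0, 0, 0, 1, 0, 0, 0, 0, 0, 0, 1, 0, 0, 0, 0, 0, -0.05, 1, 0, 0, 0, 0, 0, -0.1, 1, 0, 0, 0, 0, 0, -0.15, 1, 0, 0, 0, 0, 0, -0.2, 1, 0, 0, 0, 0, 0, -0.208, 1, 0, 0, 0, 0, 0, -0.208, 1, 0, 0, 0, 0, 0, -0.208, 1, 0, 0, 0, 0, 0, -0.208], force=50)

```text
time_s: 5.48
ee_pos: [0.5332, 0.0506, 0.1267]
eef_rot: [-3.137, 0.005, 2.323]
force: [-2.0, 3.1, 0.5]
grip_width: 0.0132
```

```bash
python3 s.py
```

```text
{'time_s': 5.4833, 'qpos': [0.0295, 0.347, 1.6513, -0.007, 1.1434, -2.2909], 'ee_pos': [0.5332, 0.0506, 0.1267], 'eef_rot': [-3.1373, 0.0047, 2.3232], 'force': [-2.0082, 3.1363, 0.4596], 'moment': [0.8259, 0.4605, 0.0203], 'grip_width': 0.0132}
```

Request:
carry_out(commands=[1, 0, 0, 0, 0, 0, -0.08, 1, 0, 0, 0, 0, 0, -0.16, 1, 0, 0, 0, 0, 0, -0.24, 1, 0, 0, 0, 0, 0, -0.32, 1, 0, 0, 0, 0, 0, -0.4, 1, 0, 0, 0, 0, 0, -0.48, 1, 0, 0, 0, 0, 0, -0.56, 1, 0, 0, 0, 0, 0, -0.62, 1, 0, 0, 0, 0, 0, -0.67, 1, 0, 0, 0, 0, 0, -0.7, 1, 0, 0, 0, 0, 0, -0.7, 1, 0, 0, 0, 0, 0, -0.7])

```text
time_s: 6.48
ee_pos: [0.5332, 0.0508, 0.1267]
eef_rot: [-3.137, 0.004, 1.625]
force: [-3.0, 4.9, 1.0]
grip_width: 0.0138
```

```bash
python3 s.py
```

```text
{'time_s': 6.4833, 'qpos': [0.0289, 0.3492, 1.6483, -0.0048, 1.1484, -1.5941], 'ee_pos': [0.5332, 0.0508, 0.1267], 'eef_rot': [-3.1372, 0.0043, 1.625], 'force': [-3.0102, 4.8505, 0.9705], 'moment': [1.1346, 0.446, 0.0123], 'grip_width': 0.0138}
```

Request:
carry_out(commands=[1, 0, 0, 0, 0, 0, -0.05, 1, 0, 0, 0, 0, 0, -0.08, 1, 0, 0, 0, 0, 0, -0.087, 1, 0, 0, 0, 0, 0, -0.087, 1, 0, 0, 0, 0, 0, -0.087])

```text
time_s: 6.9
ee_pos: [0.5332, 0.0509, 0.1267]
eef_rot: [-3.137, 0.004, 1.54]
force: [-2.4, 4.1, 0.1]
grip_width: 0.014
```

```bash
python3 s.py
```

```text
{'time_s': 6.9, 'qpos': [0.0288, 0.3494, 1.648, -0.0043, 1.1489, -1.5091], 'ee_pos': [0.5332, 0.0509, 0.1267], 'eef_rot': [-3.1371, 0.0042, 1.5398], 'force': [-2.4167, 4.1439, 0.0994], 'moment': [0.9882, 0.3941, 0.2168], 'grip_width': 0.014}
```

Request:
carry_out(commands=[1, 0, 0, 0, 0, 0, -0.06, 1, 0, 0, 0, 0, 0, -0.12, 1, 0, 0, 0, 0, 0, -0.175, 1, 0, 0, 0, 0, 0, -0.175, 1, 0, 0, 0, 0, 0, -0.175])

```text
time_s: 7.32
ee_pos: [0.5332, 0.051, 0.1267]
eef_rot: [-3.137, 0.004, 1.367]
force: [-2.4, 4.2, 2.3]
grip_width: 0.0137
```

```bash
python3 s.py
```

```text
{'time_s': 7.3167, 'qpos': [0.0284, 0.3497, 1.6476, -0.0032, 1.1496, -1.3374], 'ee_pos': [0.5332, 0.051, 0.1267], 'eef_rot': [-3.1371, 0.0041, 1.3671], 'force': [-2.3765, 4.2027, 2.304], 'moment': [0.969, 0.452, -0.1419], 'grip_width': 0.0137}
```

Request:
carry_out(commands=[1, 0, 0, 0, 0, 0, -0.04, 1, 0, 0, 0, 0, 0, -0.08, 1, 0, 0, 0, 0, 0, -0.11, 1, 0, 0, 0, 0, 0, -0.13, 1, 0, 0, 0, 0, 0, -0.13, 1, 0, 0, 0, 0, 0, -0.13])

```text
time_s: 7.82
ee_pos: [0.5332, 0.051, 0.1267]
eef_rot: [-3.137, 0.004, 1.239]
force: [-2.1, 4.9, -0.0]
grip_width: 0.0137
```

```bash
python3 s.py
```

```text
{'time_s': 7.8167, 'qpos': [0.0281, 0.3499, 1.6474, -0.0024, 1.1499, -1.21], 'ee_pos': [0.5332, 0.051, 0.1267], 'eef_rot': [-3.1371, 0.004, 1.2392], 'force': [-2.0943, 4.9487, -0.0175], 'moment': [1.0465, 0.2948, 0.1426], 'grip_width': 0.0137}
```

Request:
carry_out(commands=[1, 0, 0, 0, 0, 0, -0.015, 1, 0, 0, 0, 0, 0, -0.03, 1, 0, 0, 0, 0, 0, -0.03, 1, 0, 0, 0, 0, 0, -0.03])

```text
time_s: 8.15
ee_pos: [0.5332, 0.051, 0.1267]
eef_rot: [-3.137, 0.004, 1.209]
force: [-1.7, 5.0, -1.9]
grip_width: 0.0142
```

```bash
python3 s.py
```

```text
{'time_s': 8.15, 'qpos': [0.028, 0.3499, 1.6474, -0.0021, 1.1499, -1.1804], 'ee_pos': [0.5332, 0.051, 0.1267], 'eef_rot': [-3.1372, 0.0039, 1.2094], 'force': [-1.6763, 4.9784, -1.902], 'moment': [0.9483, 0.2747, 0.0789], 'grip_width': 0.0142}
```

Click 4 isn't the touch. On to click 5.

Request:
carry_out(commands=[1, 0, 0, 0, 0, 0, -0.06, 1, 0, 0, 0, 0, 0, -0.12, 1, 0, 0, 0, 0, 0, -0.18, 1, 0, 0, 0, 0, 0, -0.24, 1, 0, 0, 0, 0, 0, -0.28, 1, 0, 0, 0, 0, 0, -0.31, 1, 0, 0, 0, 0, 0, -0.323, 1, 0, 0, 0, 0, 0, -0.323, 1, 0, 0, 0, 0, 0, -0.323])

```text
time_s: 8.9
ee_pos: [0.5332, 0.0511, 0.1267]
eef_rot: [-3.137, 0.004, 0.887]
force: [-1.7, 4.9, -0.5]
grip_width: 0.0137
```

```bash
python3 s.py
```

```text
{'time_s': 8.9, 'qpos': [0.0272, 0.35, 1.6472, -0.0, 1.1501, -0.8595], 'ee_pos': [0.5332, 0.0511, 0.1267], 'eef_rot': [-3.1373, 0.0037, 0.8867], 'force': [-1.7287, 4.8704, -0.5109], 'moment': [1.01, 0.1576, 0.1744], 'grip_width': 0.0137}
```

Request:
carry_out(commands=[1, 0, 0, 0, 0, 0, -0.015, 1, 0, 0, 0, 0, 0, -0.025, 1, 0, 0, 0, 0, 0, -0.025, 1, 0, 0, 0, 0, 0, -0.025])

```text
time_s: 9.23
ee_pos: [0.5333, 0.0511, 0.1267]
eef_rot: [-3.137, 0.004, 0.862]
force: [-0.4, 4.8, -0.1]
grip_width: 0.0136
```

```bash
python3 s.py
```

```text
{'time_s': 9.2333, 'qpos': [0.0271, 0.35, 1.6472, 0.0001, 1.1501, -0.8349], 'ee_pos': [0.5333, 0.0511, 0.1267], 'eef_rot': [-3.1373, 0.0037, 0.862], 'force': [-0.4409, 4.8312, -0.0936], 'moment': [0.9581, 0.2422, 0.2892], 'grip_width': 0.0136}
```

Request:
carry_out(commands=[1, 0, 0, 0, 0, 0, 0])

```text
time_s: 9.32
ee_pos: [0.5333, 0.0511, 0.1267]
eef_rot: [-3.137, 0.004, 0.862]
force: [-1.9, 4.8, 0.0]
grip_width: 0.0138
```

```bash
cat > m.py <<'E'
from h import *
M=[]
for _ in range(10):
    viewer.camera("top"); o=ctrl.get_obs(); M.append(o['moment'][2])
print('t',o['time_s'].round(2),'yaw',o['eef_rot'][2].round(4),'Mz',np.mean(M).round(3),np.std(M).round(3),'w',o['grip_width'].round(4))
E
python3 m.py
```

```text
Traceback (most recent call last):
  File "m.py", line 5, in <module>
    print('t',o['time_s'].round(2),'yaw',o['eef_rot'][2].round(4),'Mz',np.mean(M).round(3),np.std(M).round(3),'w',o['grip_width'].round(4))
              ^^^^^^^^^^^^^^^^^
AttributeError: 'float' object has no attribute 'round'
```

```bash
sed -i 's/^print.*/print(np.round([o["time_s"],o["eef_rot"][2],np.mean(M),np.std(M)],4))/' m.py; python3 m.py
```

```text
[10.3167  0.8619  0.2462  0.029 ]
```

Request:
carry_out(commands=[1, 0, 0, 0, 0, 0, -0.008, 1, 0, 0, 0, 0, 0, -0.015, 1, 0, 0, 0, 0, 0, -0.015])

```text
time_s: 10.57
ee_pos: [0.5332, 0.0511, 0.1267]
eef_rot: [-3.137, 0.004, 0.846]
force: [-1.2, 4.4, -0.1]
grip_width: 0.0134
```

```bash
python3 m.py
```

```text
[11.0667  0.847   0.3207  0.0312]
```

The torque rises at about 5 N m/rad while the detent torque is near its peak, so this is the burrs. I'll go slightly further for a sure touch.

Request:
carry_out(commands=[1, 0, 0, 0, 0, 0, -0.01, 1, 0, 0, 0, 0, 0, -0.02, 1, 0, 0, 0, 0, 0, -0.02])

```text
time_s: 11.32
ee_pos: [0.5333, 0.0511, 0.1267]
eef_rot: [-3.137, 0.004, 0.826]
force: [-1.1, 3.9, -0.4]
grip_width: 0.0132
```

```bash
python3 m.py
```

```text
[11.8167  0.827   0.3828  0.0414]
```

Request:
carry_out(commands=[1, 0, 0, 0, 0, 0, -0.006, 1, 0, 0, 0, 0, 0, -0.012, 1, 0, 0, 0, 0, 0, -0.012])

```text
time_s: 12.07
ee_pos: [0.5333, 0.0511, 0.1267]
eef_rot: [-3.137, 0.004, 0.814]
force: [-1.2, 4.0, 0.6]
grip_width: 0.014
```

```bash
python3 m.py
```

```text
[12.5667  0.815   0.4259  0.0286]
```

The touch is felt: 0.43 N m total, including the detent's share, at click 5 (tool yaw about 0.926 nominal). Backing off three clicks takes tool yaw to about 1.973.

Request:
carry_out(commands=[1, 0, 0, 0, 0, 0, 0.08, 1, 0, 0, 0, 0, 0, 0.16, 1, 0, 0, 0, 0, 0, 0.24, 1, 0, 0, 0, 0, 0, 0.32, 1, 0, 0, 0, 0, 0, 0.4, 1, 0, 0, 0, 0, 0, 0.48, 1, 0, 0, 0, 0, 0, 0.56, 1, 0, 0, 0, 0, 0, 0.64, 1, 0, 0, 0, 0, 0, 0.72, 1, 0, 0, 0, 0, 0, 0.8, 1, 0, 0, 0, 0, 0, 0.8, 1, 0, 0, 0, 0, 0, 0.8])

```text
time_s: 13.57
ee_pos: [0.5331, 0.0509, 0.1267]
eef_rot: [-3.137, 0.004, 1.612]
force: [-4.0, 2.6, 1.2]
grip_width: 0.0136
```

Request:
carry_out(commands=[1, 0, 0, 0, 0, 0, 0.08, 1, 0, 0, 0, 0, 0, 0.16, 1, 0, 0, 0, 0, 0, 0.24, 1, 0, 0, 0, 0, 0, 0.31, 1, 0, 0, 0, 0, 0, 0.345, 1, 0, 0, 0, 0, 0, 0.358, 1, 0, 0, 0, 0, 0, 0.358, 1, 0, 0, 0, 0, 0, 0.358])

```text
time_s: 14.23
ee_pos: [0.5331, 0.0507, 0.1267]
eef_rot: [-3.137, 0.004, 1.968]
force: [-3.0, 0.8, 0.1]
grip_width: 0.0135
```

```bash
python3 m.py
```

```text
[14.7333  1.9699 -0.0195  0.0309]
```

Mz is about 0, so the ring is sitting in a click. Now I'll open and lift straight up.

Request:
carry_out(commands=[-1, 0, 0, 0, 0, 0, 0, -1, 0, 0, 0, 0, 0, 0, -1, 0, 0, 0, 0, 0, 0, -1, 0, 0, 0, 0, 0, 0, -1, 0, 0, 0, 0, 0, 0, -1, 0, 0, 0, 0, 0, 0, -1, 0, 0, 0, 0, 0, 0, -1, 0, 0, 0, 0, 0, 0, -1, 0, 0, 0, 0, 0, 0, -1, 0, 0, 0, 0, 0, 0])

```text
time_s: 15.57
ee_pos: [0.5331, 0.0508, 0.1267]
eef_rot: [-3.137, 0.004, 1.97]
force: [-1.2, 0.5, -0.6]
grip_width: 0.0771
```

Request:
carry_out(commands=[-1, 0, 0, 2, 0, 0, 0, -1, 0, 0, 5, 0, 0, 0, -1, 0, 0, 8, 0, 0, 0, -1, 0, 0, 10, 0, 0, 0, -1, 0, 6, 10, 0, 0, 0, -1, -3, 10, 10, 0, 0, 0, -1, -6, 14, 10, 0, 0, 0, -1, -8, 18, 10, 0, 0, 0, -1, -8, 20, 10, 0, 0, 0, -1, -8, 20, 10, 0, 0, 0, -1, -8, 20, 10, 0, 0, 0])

```text
time_s: 16.48
ee_pos: [0.452, 0.2531, 0.2268]
eef_rot: [-3.137, 0.004, 1.974]
force: [0.9, 0.5, 0.1]
grip_width: 0.0942
```

```bash
python3 - <<'E'
from h import *
for c in ("side","top"):
    p,d=viewer.camera(c)
    cv2.imwrite(f'pics/{c}9.png',p)
    for n in ("ring_grip","pumpkin_mid","jar_mid","bowl_mid"):
        for r in nets.silhouettes(c,n)[:1]:
            P=cloud(c,d,r['region']); Q=P[(P[:,2]>.14)&(P[:,2]<.158)]
            print(c,n,round(r['confidence'],2),np.round(np.median(P,0),3))
            if n=='ring_grip' and len(Q)>20: print(len(Q),cv2.minAreaRect((Q[:,:2]*1000).astype(np.float32)),'pca'); w,V=np.linalg.eigh(np.cov(Q[:,:2].T)); print(np.arctan2(V[1,1],V[0,1]),np.sqrt(w*12))
E
python3 s.py
```

```text
side ring_grip 0.7 [0.533 0.037 0.121]
175 ((532.7369995117188, 47.45068359375), (59.2176513671875, 16.604961395263672), 20.79995346069336) pca
-2.7591047396920416 [0.01456405 0.06072558]
side pumpkin_mid 0.79 [0.463 0.323 0.077]
side jar_mid 0.87 [ 0.451 -0.343  0.102]
side bowl_mid 0.85 [ 0.602 -0.347  0.026]
top ring_grip 0.97 [0.531 0.049 0.121]
149 ((532.5584716796875, 50.39351272583008), (58.84147644042969, 14.034762382507324), 23.205896377563477) pca
-2.740463507170002 [0.01409143 0.0601221 ]
top bowl_mid 0.7 [ 0.604 -0.371  0.025]
{'time_s': 16.9833, 'qpos': [0.4357, 0.2148, 1.5776, -0.004, 1.354, -1.5324], 'ee_pos': [0.4534, 0.2503, 0.2267], 'eef_rot': [-3.1369, 0.0041, 1.9691], 'force': [-0.7721, 0.2101, 0.1401], 'moment': [0.0683, 0.0037, -0.0303], 'grip_width': 0.094}
```

View pics/side9.png

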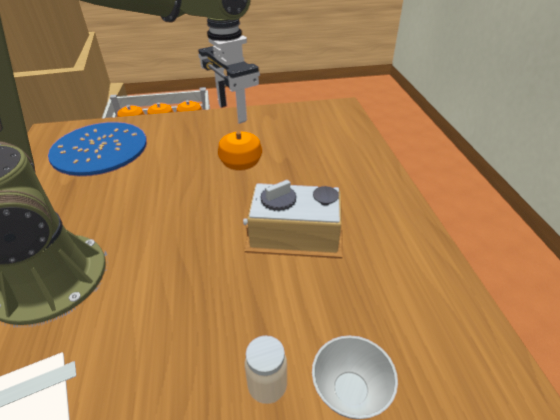

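The bar now stands at yaw about 0.40 against 1.10 at the start. That is 0.70 rad, exactly two clicks net: five closed, three back. In the picture the gripper is clear above and beside the pumpkin at about (240, 110), and the bar is at about (278, 188).

```bash
python3 -c "
from station import ticket
print(ticket.hand_in())"
```

```text
the job is handed in; nothing more can be done
None
```

The seed mill is set: I turned the ring clockwise until the burrs touched, backed it off three clicks, let go and handed the job in at about 17 s.

- **Touch:** It came at the fifth click from the start. From there the torque kept rising at about 3 to 5 N m/rad. I stopped at 0.43 N m measured. I put roughly 0.3 N m of that on the burrs and the rest on the click, well under the 0.7 N m limit. The burr share is an estimate, because single torque readings scattered by about 0.03 N m. The torque also came in slightly later than the nominal click angle, which fits slight give in the grip.
- **Back-off:** After three clicks back the torque read about 0 (-0.02 N m), so the ring was resting in a click before I released it.
- **Final look:** The top camera shows the bar 0.70 rad clockwise of its start, which is the expected two clicks net. The side camera agrees within 0.02 rad.
- **Surroundings:** The gripper is open and touching nothing. The side camera shows the pumpkin, jar and bowl unmoved within about 2 mm. In the last top picture the network found only the bowl, in place, and missed the other two.
- **Joint limit:** During the approach the last joint briefly read -2.554, against a stated limit of -2.55. I turned it back at once, but it may count as a range violation.

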